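# Set the flume's sluice gate to the gauge line with its thumbwheel

### The job

The sluice gate in the clear bench flume is open too wide. With a fingertip resting lightly on top of the knurled wheel, roll the wheel, in as many strokes as it needs, until the gap under the gate has closed so far that the gate's pointer is level with the long line on the gauge, then take the hand away. Do not push on the gate, its rack or its pointer, grip and lift nothing, and leave the beaker, the bottle and the valve where they stand.

Things in the scene. Friction and masses are not known exactly. Their poses are not given: they have to be found in the camera images.
- flume: Bench flume, fixed: clear acrylic channel 560 mm long (its y), 106 mm wide (x), wall tops 175 mm above the bench, channel floor 55 mm. A bridge of two aluminium bars crosses it at mid-length with the gate, the gauge and, outside the wall towards the robot, a fork with the knurled wheel. Origin on the bench under the channel's middle; x across it, away from the robot, y along it, z up.
- wheel: Knurled steel wheel, 60 mm diameter, 18 mm wide, standing on edge; origin at its centre, 200 mm above the bench, at x = -95 mm, y = 0 in the flume's frame. It turns about its own x axis, which stays parallel to the flume's x. Its rim stands 8 mm proud of the fork's two cheeks (44 mm across, round-topped, 34 mm wide over both).
- wheel_top (a point): Fixed point on the crown of the wheel's rim, 230 mm above the bench, 30 mm above the wheel's centre. Rolling the crown towards the flume's -y lowers the gate 8 mm per radian (1 mm per 3.75 mm of rim travel), towards +y raises it. Friction of a finger pressing with a few newtons drives it (it resists with about 1 N at the rim); it does not run on and stays where left.
- gate: Sluice gate, a dark grey plate 88 mm wide, 110 mm high and 6 mm thick that slides up and down in the channel, with a steel rack rising from its middle through the bridge (top 158 mm above the lip). Origin at the middle of its lower lip; the gap under it (0 to 65 mm) is the origin's height less 55 mm. It is moved by the wheel through a pinion.
- pointer_tip (a point): Tip of the brass pointer on the gate's rack; it moves up and down with the gate, 140 mm above the gate's lip, 52 mm towards flume +x of the rack, beside the edge of the gauge.
- gauge_line (a point): End next to the pointer (flume +y end) of the one long black line on the white upright gauge plate (44 mm wide, 90 mm high, facing flume +x, away from the robot; its short lines are 10 mm apart), 225 mm above the bench. With the pointer tip level with it the gap under the gate is 30 mm; the pointer starts 14 to 28 mm above it.
- beaker: Glass beaker, 70 mm across, 95 mm high, standing loose near the flume on the robot's side. Origin at the centre of its underside.
- bottle: White plastic bottle with cap, 60 mm across, 125 mm high, standing loose near the flume on the robot's side. Origin at the centre of its underside.
- valve: Brass ball valve with a flat steel lever, about 100 mm long, 31 mm wide and 42 mm high, lying loose near the flume on the robot's side. Origin at the middle of its underside.

How it is judged:
By the outcome, as a careful person would: the job done as asked, in the order asked, and still so for the second after the job is handed in, with the robot touching nothing.
It also fails if it takes over 67 s, if anything falls off the work surface, if the arm or the gripper's body presses on something with over 40 N, if the wrist force passes 120 N, or if a joint passes its speed limit or range.

### The arm

A 6-joint arm with a two-finger parallel gripper is mounted at the origin on the work surface. World frame = base frame: x ahead of the robot, y to its left, z up, the work surface at z = 0. Lengths are in m, angles in rad, forces in N, time in s.
With the tool pointing down it reaches from about 0.325 to 0.9 m from the base axis. Payload 6.1 kg.
Tool frame: the origin (TCP) lies between the finger pads; the fingertips stand 25 mm ahead of it and the grasp point (between the pads) lies 6 mm ahead of it; z points along the fingers, y is the direction in which the jaws open and shut (so a half turn about z gives the same grasp; the last joint's range is limited). The gripper opens to 87 mm and grips with 3 to 60 N. Pads are 19 mm wide; open, the fingers measure 117 mm over their backs; the gripper's body (75 mm by 190 mm) begins 51 mm behind the grasp point.
Start: joints at [1.124, 0.22, 1.526, -0, 1.395, -0.126], TCP at [0.197, 0.593, 0.222] pointing down, gripper open.
Joint ranges: [-2.98, 2.98], [-0.91, 2.08], [0.09, 2.57], [-1.24, 4.39], [0.2, 2.65], [-2.68, 2.68]. Speed limits (rad/s): [2.57, 2.57, 3.01, 3.14, 3.14, 3.14].

### API

Orientations are given as a unit quaternion [x, y, z, w].
In Python, from plant import telemetry, optics, job gives the robot as it stands.
- The arm moves only by the tool play_rows, never from a script. Its argument "commands" is text: rows parted by semicolons, each of 5 numbers parted by spaces: the opening in per cent of the stroke, from 0 (shut) to 100 (fully open), then the shift along the tool's x, y, z in mm, then the turn about the tool's z in degrees. In form: grip dx dy dz twist; .... A call has 1 to 20 rows; each row shifts and turns the commanded pose from where the row before left it, along the tool's axes as they then stand; what a row does not reach is not made up. A row lasts 1/12 s, in which the tool goes at most 41.7 mm and 7.16 degrees, less where a joint would pass 70% of its speed; a pose out of reach is approached as far as the arm can. A call with a gripper value outside its range is refused whole. The fingers move at their own pace and stop on an object; "force" is the grip in N (left out, the last holds). Time passes only in rows, so rows that do not move let the fingers close. It gives the time, the measured TCP pose, the force and the opening at its end, in the units of the state.
- telemetry.state(): the state, without advancing time (a new reading comes with each control period).
- optics.snapshot(name): name is "side" or "top" or "wrist"; returns the picture (420x560x3 uint8, red, green, blue); there is no depth.
- optics.calibration(name): a dict with "fx", "fy", "cx", "cy" (pixels), "dist" ([k1, k2, p1, p2, k3] as OpenCV has them; the pictures are not rectified), "eye" and "rotation" of the camera in the world. Camera axes: x right, y down, z forward; pixel columns grow to the right and rows downward; lengths in m; the calibration is good to about 2 mm. A picture is of the moment at which its call begins: read the wrist's pose just before it. calibration takes no time and is no camera call; for the wrist camera it gives the pose at the moment of the call.
- job.finish_job(): hands the job in, once; it reports no verdict.
The state is a dict: "t": time; "joint_positions": joint angles; "joint_vel": joint speeds; "joint_efforts": joint torques, N m; "eef_pos": TCP position; "ee_rot": TCP orientation; "force": force on the tool from outside, world axes, zero at the start; "ft_torque": the same for the moment, N m; "width": finger opening in m.
Only numpy, scipy, OpenCV 4.12 (cv2) and the standard library are available. Lean on these libraries where they do the work, as an engineer would, in place of code of your own. Each camera call takes 0.05 s, during which the arm holds its last target.

## Working session

There is one attempt and no reset: what is moved stays moved. The work goes in short steps, Python scripts to look and compute and a tool call to move; the robot and the scene stay as the last step left them, time stands still between calls to the robot, and variables do not carry over. Pictures are saved under pics/ and viewed, and the job is handed in when it is done.

Besides the shell and the picture viewer there is one more tool, called by a JSON object that holds its "op" and its "data", one argument or row to a line. play_rows: Moves the arm, as the interface text tells. Its arguments: {"type":"object","properties":{"commands":{"type":"string"},"force":{"type":"number"}},"required":["commands"]}

```bash
mkdir -p pics
cat > h.py <<'E'
import numpy as np,cv2
from plant import telemetry,optics,job
def snap(n,f):
    c=optics.calibration(n); im=optics.snapshot(n)
    cv2.imwrite('pics/'+f+'.png',cv2.cvtColor(im,cv2.COLOR_RGB2BGR)); return im,c
def K(c): return np.array([[c['fx'],0,c['cx']],[0,c['fy'],c['cy']],[0,0,1.]])
E
python3 - <<'E'
from h import *
for n in ('side','top','wrist'):
    im,c=snap(n,n+'0'); print(n,c)
print(telemetry.state())
E
```

```text
side {'fx': 462.73568723195814, 'fy': 462.73568723195814, 'cx': 284.94250931933453, 'cy': 213.5222028473251, 'dist': array([-0.04286422,  0.        ,  0.        ,  0.        ,  0.        ]), 'eye': array([ 0.16366664, -0.57523511,  0.78281202]), 'rotation': array([ 0.87318834, -0.27033656,  0.12624424, -0.38538639])}
top {'fx': 457.92352819058283, 'fy': 457.92352819058283, 'cx': 287.3390501135963, 'cy': 210.7897439645586, 'dist': array([-0.09558917,  0.        ,  0.        ,  0.        ,  0.        ]), 'eye': array([ 0.51087208, -0.01853339,  1.00025159]), 'rotation': array([ 0.71576484, -0.69772045,  0.01112917, -0.02725835])}
wrist {'fx': 350.5203579767392, 'fy': 350.5203579767392, 'cx': 281.9089166594693, 'cy': 209.63907214975532, 'dist': array([-0.06751823,  0.        ,  0.        ,  0.        ,  0.        ]), 'eye': array([0.12481822, 0.61597003, 0.38293417]), 'rotation': array([0.8030675 , 0.57955556, 0.08008482, 0.11306796])}
{'t': 0.15, 'joint_positions': array([ 1.12387622e+00,  2.21074661e-01,  1.52735943e+00,  8.35565658e-06,
        1.39472953e+00, -1.26091142e-01]), 'joint_vel': array([ 8.25682937e-04, -2.41087580e-03, -3.57267916e-03, -2.36277264e-03,
        3.59395417e-06, -3.31269270e-04]), 'joint_efforts': array([ 5.78896461e-06, -4.95196509e+01, -3.87876749e+01,  6.97726593e-02,
        5.31988742e-02, -8.77707907e-05]), 'eef_pos': array([0.19687531, 0.59265928, 0.22086429]), 'ee_rot': array([ 1.59728055e-01,  9.87160742e-01, -7.52305404e-04, -2.25925017e-04]), 'force': array([-0.59158926,  0.75656412, -0.11514946]), 'ft_torque': array([ 0.02474622, -0.02519297,  0.02691228]), 'width': 0.08707089849091777}
```

View pics/side0.png

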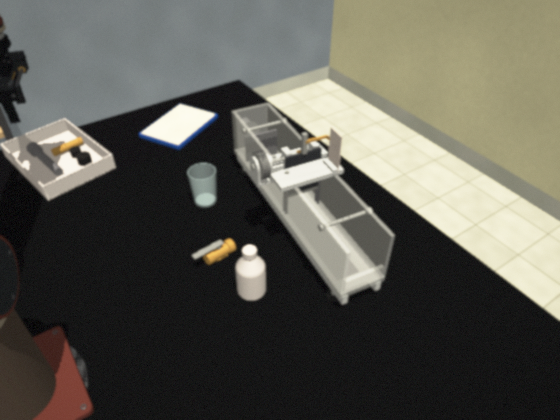

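View pics/top0.png

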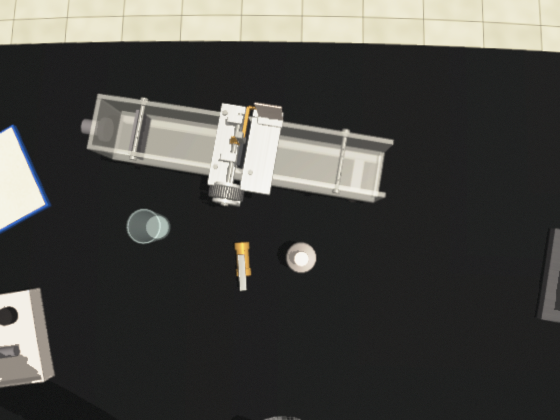

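View pics/wrist0.png

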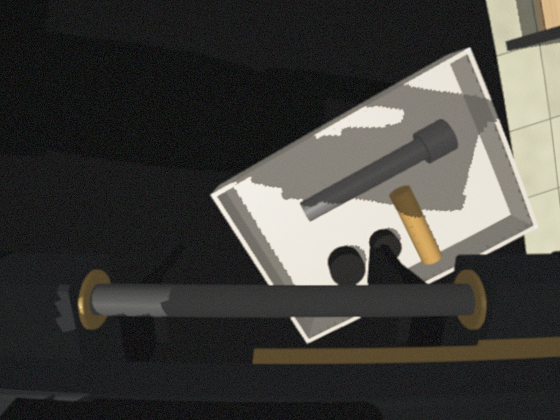

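```bash
cat >> h.py <<'E'
from scipy.spatial.transform import Rotation as R
def ray(c,px):
    p=cv2.undistortPoints(np.array([[px]],float),K(c),np.array(c['dist']))[0,0]
    d=R.from_quat(c['rotation']).as_matrix()@np.array([p[0],p[1],1]); return np.array(c['eye']),d/np.linalg.norm(d)
def onz(c,px,z):
    e,d=ray(c,px); return e+d*(z-e[2])/d[2]
def tri(c1,p1,c2,p2):
    e1,d1=ray(c1,p1);e2,d2=ray(c2,p2)
    t=np.linalg.lstsq(np.c_[d1,-d2],e2-e1,rcond=None)[0]
    a=e1+t[0]*d1;b=e2+t[1]*d2; return (a+b)/2,np.linalg.norm(a-b)
def proj(c,P):
    Rm=R.from_quat(c['rotation']).as_matrix().T
    return cv2.projectPoints(np.array(P,float).reshape(-1,1,3),cv2.Rodrigues(Rm)[0],-Rm@np.array(c['eye']),K(c),np.array(c['dist']))[0][:,0]
def crop(src,dst,x0,y0,x1,y1,s):
    im=cv2.imread('pics/'+src+'.png')[y0:y1,x0:x1]
    cv2.imwrite('pics/'+dst+'.png',cv2.resize(im,None,fx=s,fy=s,interpolation=cv2.INTER_CUBIC))
E
python3 - <<'E'
from h import *
crop('top0','top0z',190,80,310,220,4.2 and 5 if 0 else 4)
crop('side0','side0z',230,100,370,220,5)
for n in('side','top','wrist'):
    c=optics.calibration(n); print(n,R.from_quat(c['rotation']).as_matrix().round(3).tolist())
c=optics.calibration('top')
for nm,p,z in [('wheel',(226,192),.23),('NEwall c',(392,142),.175),('SE',(375,199),.175),('NW',(99,96),.175),('SW',(90,150),.175),('bot',(301,258),.125),('beak',(144,226),.095),('valve',(242,265),.03)]:
    print(nm,onz(c,p,z).round(4))
E
```

```text
side [[0.822, -0.375, 0.429], [-0.569, -0.557, 0.605], [0.012, -0.741, -0.671]]
top [[0.026, -0.998, 0.054], [-0.999, -0.025, 0.023], [-0.022, -0.055, -0.998]]
wrist [[0.315, 0.913, 0.26], [0.949, -0.303, -0.089], [-0.002, 0.274, -0.962]]
wheel [0.5818 0.1045 0.23  ]
NEwall c [ 0.6859 -0.1867  0.175 ]
SE [ 0.5808 -0.1569  0.175 ]
NW [0.7641 0.363  0.175 ]
SW [0.6604 0.3738 0.175 ]
bot [ 0.4688 -0.0263  0.125 ]
beak [0.522  0.2901 0.095 ]
valve [0.446  0.0973 0.03  ]
```

View pics/top0z.png

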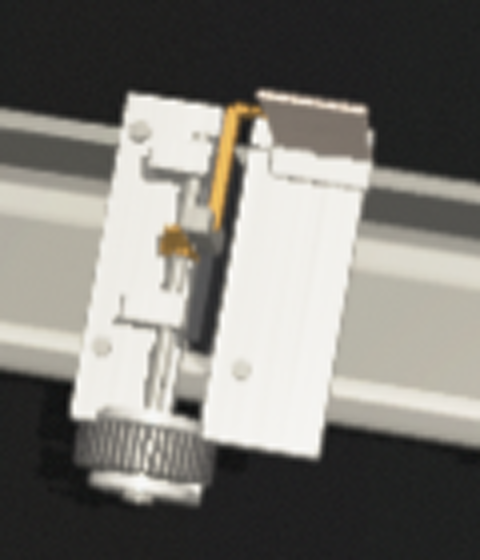

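View pics/side0z.png

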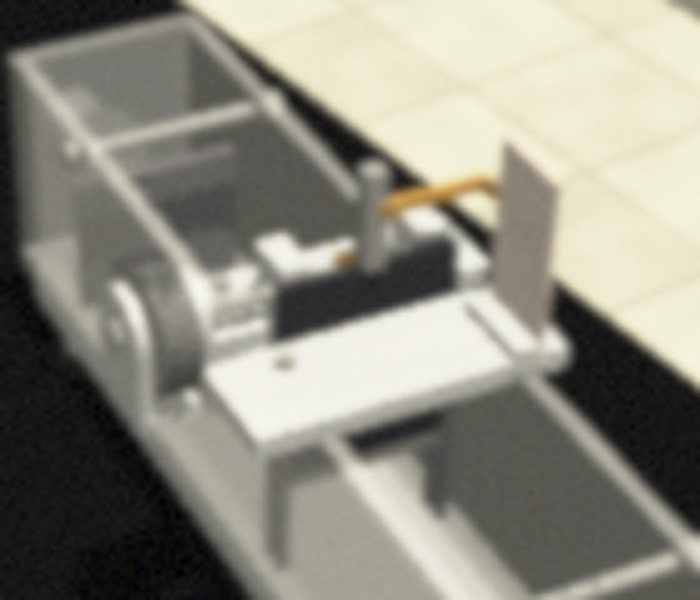

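Side view shows the gauge's back at about (335,150), with the brass pointer arm at about (318,139). Top view has the wheel at about (226,192), the bottle at (301,258), the beaker at (147,226) and the valve at (242,262). I'll raise the hand, shut it and twist it, then go round to the gauge's face with the wrist camera.

{"op": "play_rows", "data": {
  "commands": "0 0 0 -15 6.65;0 0 0 -15 6.65;0 0 0 -15 6.65;0 0 0 -15 6.65;0 0 0 -15 6.65;0 0 0 -15 6.65;0 0 0 -15 6.65;0 0 0 -15 6.65;0 0 0 -15 6.65;0 0 0 -15 6.65;0 0 0 -15 6.65;0 0 0 -15 6.65;0 0 0 0 0",
  "force": 10
}}

```text
t: 1.23
eef_pos: [0.1975, 0.5939, 0.4052]
ee_rot: [0.757, 0.653, 0.002, -0.001]
force: [-0.3, 0.6, 0.8]
width: 0.0083
```

{"op": "play_rows", "data": {
  "commands": "0 -17 24 0 0;0 -17 24 0 0;0 -17 24 0 0;0 -17 24 0 0;0 -17 24 0 0;0 -17 24 0 0;0 -17 24 0 0;0 -17 24 0 0;0 -17 24 0 0;0 -17 24 0 0;0 -17 24 0 0;0 -17 24 0 0;0 -17 24 0 0;0 -17 24 0 0;0 -17 24 0 0;0 -17 24 0 0;0 -17 24 0 0;0 -17 24 0 0;0 -17 24 0 0;0 -17 24 0 0"
}}

```text
t: 2.9
eef_pos: [0.6245, 0.1871, 0.4002]
ee_rot: [0.754, 0.656, -0.001, -0.0]
force: [-0.6, 0.8, -0.9]
width: 0.0007
```

{"op": "play_rows", "data": {
  "commands": "0 -17 25 0 0;0 -17 25 0 0;0 -17 25 0 0;0 -17 25 0 0;0 -17 25 0 0;0 -17 25 0 0;0 -17 25 0 0;0 -17 25 0 0;0 -17 25 0 0;0 -14 25 0 0;0 0 0 20 0;0 0 0 20 0;0 0 0 20 0;0 0 0 20 0;0 0 0 20 0;0 0 0 20 0;0 0 0 0 0;0 0 0 0 0"
}}

```text
t: 4.4
eef_pos: [0.8438, -0.0102, 0.2786]
ee_rot: [0.755, 0.656, -0.002, -0.002]
force: [0.1, -0.0, 0.2]
width: 0.0005
```

Run:
```python
from h import *
im,c=snap('wrist','w1'); print(c['eye'],telemetry.state()['eef_pos'],telemetry.state()['force'])
```

```text
[0.85465964 0.0636679  0.44070234] [ 0.84470258 -0.01026906  0.28135429] [-0.12035288  0.45885886  1.25859958]
```

View pics/w1.png

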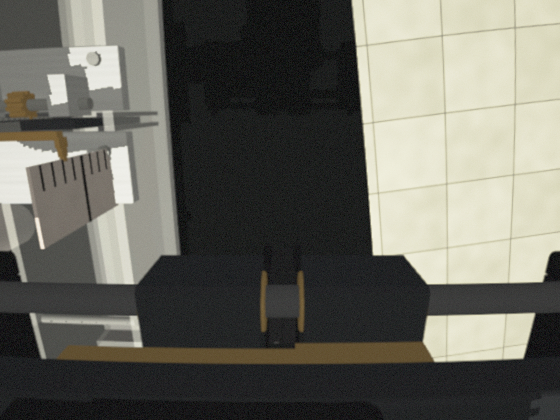

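The wrist picture shows the gauge face at (30-115, 150-245). The long line is near column 88, and the pointer tip is about (63,158), above the line. Zooming in.

Run:
```python
from h import *
crop('w1','w1z',0,110,130,260,4)
```

```text
(no output)
```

View pics/w1z.png

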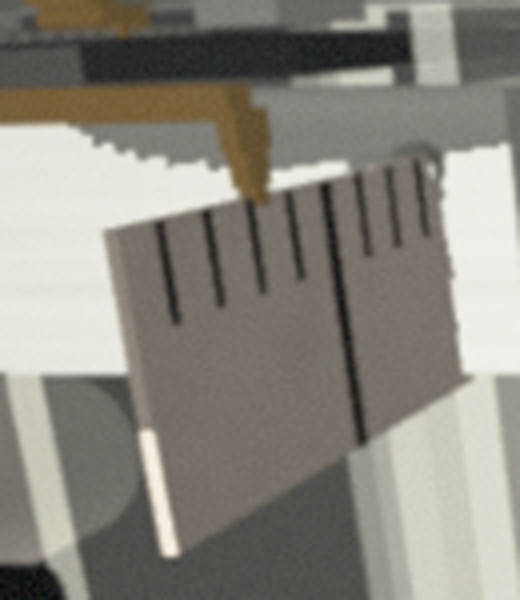

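{"op": "play_rows", "data": {
  "commands": "0 0 -15 0 0;0 0 -15 0 0;0 0 -15 0 0;0 0 -15 0 0;0 0 -10 0 0;0 0 0 0 0;0 0 0 0 0;0 0 0 0 0"
}}

```text
t: 5.12
eef_pos: [0.7767, -0.0005, 0.2837]
ee_rot: [0.756, 0.655, 0.001, 0.001]
force: [0.8, -0.1, 0.8]
width: 0.0003
```

Run:
```python
from h import *
im,c=snap('wrist','w2'); print(c['eye'])
np.save('c2.npy',c,allow_pickle=True)
crop('w2','w2z',40,90,240,240,4)
```

```text
[0.78631211 0.07345739 0.44588249]
```

View pics/w2z.png

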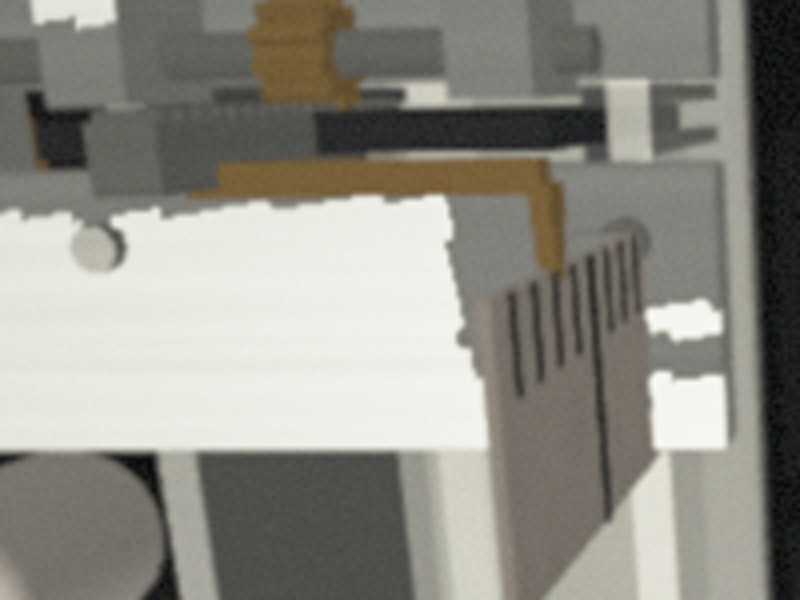

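View pics/w2.png

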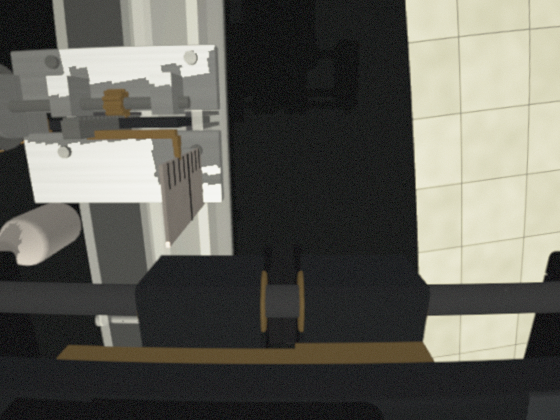

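The second view shows the tip at zoom (551,270), beside the +20 line. Next I'll use the gauge's own 10 mm lines as the scale, taking the tip's parallax off the plate from the two views.

```bash
cat >> h.py <<'E'
def plate(L,Rr,long_end,c,s0,off):
    """L,Rr dict k->zoom px. returns homography px->(y,z) mm rel. line end; y measured away from the +y edge"""
    un=lambda p: cv2.undistortPoints(np.array([[[p[0]/4+off[0],p[1]/4+off[1]]]]),K(c),np.array(c['dist']))[0,0]
    best=None
    for s in np.arange(10,30,.5):
        src=[un(p) for p in L.values()]+[un(p) for p in Rr.values()]+[un(long_end)]
        dst=[(0,k) for k in L]+[(s,k) for k in Rr]+[(s0,0)]
        H,_=cv2.findHomography(np.array(src),np.array(dst,float))
        e=cv2.perspectiveTransform(np.array([src]),H)[0]-dst
        r=np.sqrt((e**2).mean())
        if best is None or r<best[0]: best=(r,s,H)
    return best,un
E
python3 - <<'E'
from h import *
c=optics.calibration('wrist')
L1={40:(160,225),30:(208,213),20:(250,203),10:(290,193),0:(327,184),-10:(360,176),-20:(390,168),-30:(418,161)}
R1={40:(177,322),30:(222,305),20:(265,291),10:(301,279),-10:(369,254),-20:(398,244),-30:(428,234)}
L2={40:(512,292),30:(534,282),20:(556,273),10:(576,264),0:(593,256),-10:(608,250),-20:(621,243),-30:(634,237)}
R2={40:(520,396),30:(541,381),20:(561,367),10:(580,354),-10:(612,329),-20:(625,319),-30:(638,310)}
rm=R.from_quat(c['rotation']).as_matrix()
for L,Rr,le,off,tip,e in((L1,R1,(363,442),(0,110),[(258,203),(248,200),(268,203)],[.8547,.0637,.4407]),(L2,R2,(608,520),(40,90),[(551,271),(541,268),(561,271)],[.7863,.0735,.4459])):
    (r,s,H),un=plate(L,Rr,le,c,44,off); print('rms',r,'s',s)
    for t in tip: print(t,cv2.perspectiveTransform(np.array([[un(t)]]),H)[0,0])
    cc=dict(c);cc['eye']=np.array(e)
    for z,k in((.225,0),(.245,20),(.265,40),(.195,-30)):
        p=L[k]; print(k,onz(cc,(p[0]/4+off[0],p[1]/4+off[1]),z).round(4))
E
```

```text
rms 0.15786701885535503 s 13.5
(258, 203) [ 0.34647731 18.26014553]
(248, 200) [-0.44738906 20.51923529]
(268, 203) [ 0.71567122 15.84543771]
0 [0.7268 0.055  0.225 ]
20 [0.7264 0.055  0.245 ]
40 [0.7263 0.0551 0.265 ]
-30 [0.7268 0.0552 0.195 ]
rms 0.26108895833304574 s 13.5
(551, 271) [-0.56645022 22.48160338]
(541, 268) [-1.56287019 27.00158972]
(561, 271) [ 0.06218793 17.61346307]
0 [0.7243 0.0553 0.225 ]
20 [0.7241 0.0554 0.245 ]
40 [0.724  0.0556 0.265 ]
-30 [0.7239 0.0551 0.195 ]
```

Run:
```python
from h import *
crop('w1','w1y',40,125,90,170,12)
crop('w2','w2y',155,125,205,170,12)
a=cv2.imread('pics/w1y.png');b=cv2.imread('pics/w2y.png')
cv2.imwrite('pics/wy.png',cv2.resize(np.hstack([a,b]),None,fx=.666,fy=.666))
```

```text
(no output)
```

View pics/wy.png

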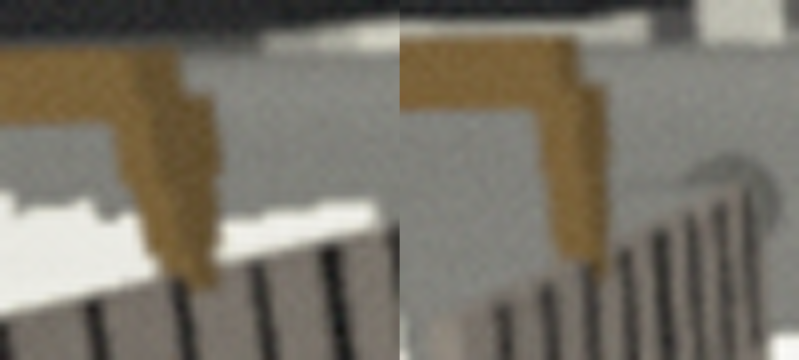

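{"op": "play_rows", "data": {
  "commands": "0 -6 15 0 0;0 -6 15 0 0;0 -6 15 0 0;0 -7 17 0 0;0 0 0 14 0;0 0 0 14 0;0 0 0 14 0;0 0 0 14 0;0 0 0 0 0;0 0 0 0 0;0 0 0 0 0"
}}

```text
t: 6.08
eef_pos: [0.8337, -0.0338, 0.2269]
ee_rot: [0.756, 0.655, 0.0, 0.0]
force: [-0.4, -0.6, 0.3]
width: 0.0004
```

Run:
```python
from h import *
im,c=snap('wrist','w3'); print(c['eye'],telemetry.state()['t'])
crop('w3','w3z',0,60,130,210,4)
```

```text
[0.84365147 0.04016974 0.38905625] 6.1333
```

View pics/w3z.png

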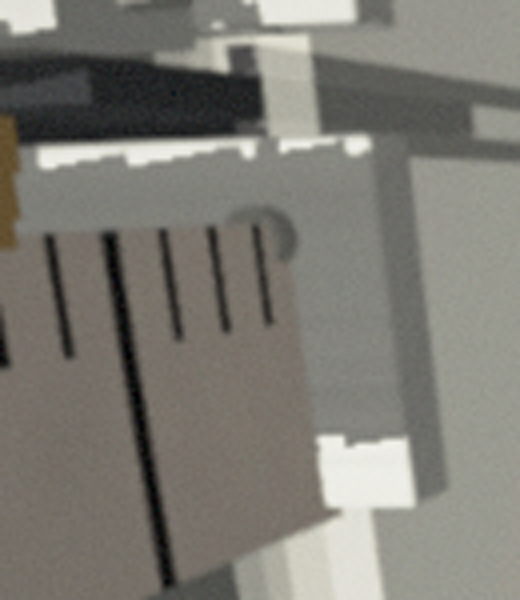

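Run:
```python
from h import *
c=optics.calibration('wrist'); 
c['eye']=np.array([.7863,.0735,.4459])
for p in [(70,104),(115,102),(180,103)]: print('axle',p,onz(c,p,.206).round(4))
t=optics.calibration('top')
# wheel silhouette & fork in top picture (zoom4 -> px)
f=lambda p:(p[0]/4+190,p[1]/4+80)
for nm,p,z in [('wheel L',(77,445),.2),('wheel R',(214,450),.2),('crown back',(148,408),.23),('crown front',(143,478),.23),('axle a',(160,400),.2),('axle b',(170,330),.2)]: print(nm,onz(t,f(p),z).round(4))
```

```text
axle (70, 104) [0.6459 0.0992 0.206 ]
axle (115, 102) [0.6772 0.0953 0.206 ]
axle (180, 103) [0.7206 0.0877 0.206 ]
wheel L [0.5853 0.1391 0.2   ]
wheel R [0.5844 0.0783 0.2   ]
crown back [0.5989 0.1034 0.23  ]
crown front [0.5691 0.1045 0.23  ]
axle a [0.606  0.1029 0.2   ]
axle b [0.6373 0.0996 0.2   ]
```

{"op": "play_rows", "data": {
  "commands": "0 0 0 -22 0;0 0 0 -23 0;0 0 0 -23 0;0 0 0 -23 0;0 0 0 -22 0;0 11 -27 0 0;0 11 -27 0 0;0 11 -27 0 0;0 11 -27 0 0;0 11 -27 0 0;0 11 -27 0 0;0 11 -27 0 0;0 11 -27 0 0;0 12 -26 0 0;0 12 -26 0 0;0 0 0 0 0;0 0 0 0 0"
}}

```text
t: 7.55
eef_pos: [0.5839, 0.116, 0.3417]
ee_rot: [0.755, 0.656, 0.002, 0.001]
force: [0.0, -0.7, 0.1]
width: 0.0007
```

Run:
```python
from h import *
s=telemetry.state(); print(s['eef_pos'],s['force'],s['ee_rot'])
im,c=snap('side','s2'); crop('s2','s2z',230,100,370,220,5)
im,c=snap('top','t2'); crop('t2','t2z',160,80,310,220,4)
```

```text
[0.58385718 0.11602716 0.34165189] [ 0.00358614 -0.68928943  0.08287542] [0.75510055 0.65560548 0.00167089 0.00134984]
```

View pics/s2z.png

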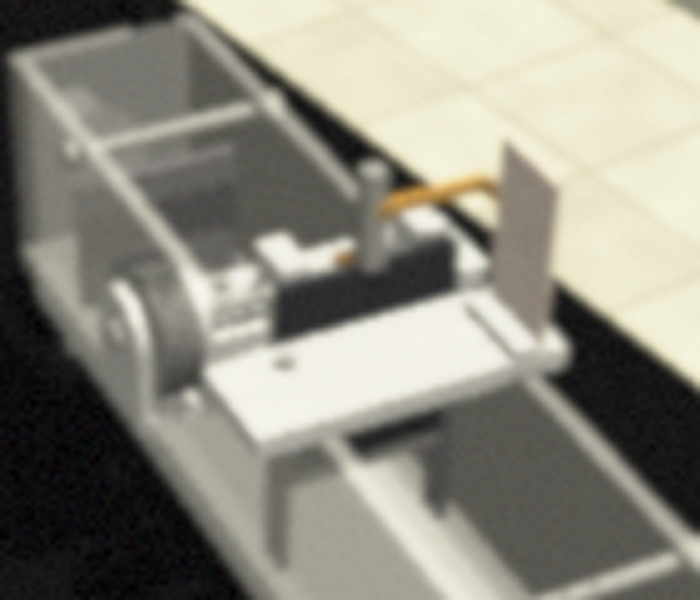

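Run:
```python
from h import *
for n in('side','top'):print(proj(optics.calibration(n),[[.5839,.116,.317],[.583,.108,.23]]))
```

```text
[[257.65873047 113.61707266]
 [260.45510253 152.23282476]]
[[209.54357745 184.9740567 ]
 [223.98392932 191.27393488]]
```

View pics/s2.png

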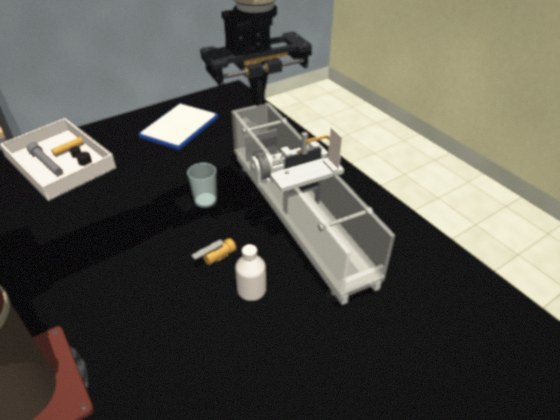

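View pics/t2.png

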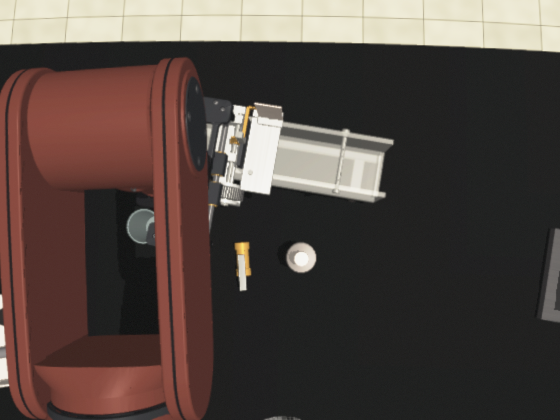

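Side view shows the shut fingers at (258,105), directly over the wheel crown at about (262,152). Descending.

{"op": "play_rows", "data": {
  "commands": "0 0 0 20 0;0 0 0 20 0;0 0 0 20 0;0 0 0 10 0;0 0 0 5 0;0 0 0 3 0;0 0 0 0 0;0 0 0 0 0;0 0 0 0 0"
}}

```text
t: 8.4
eef_pos: [0.5849, 0.1151, 0.2625]
ee_rot: [0.756, 0.655, 0.001, 0.001]
force: [0.4, -0.3, -0.3]
width: 0.0005
```

{"op": "play_rows", "data": {
  "commands": "0 0 0 2 0;0 0 0 0 0;0 0 0 2 0;0 0 0 0 0;0 0 0 0 0"
}}

```text
t: 8.82
eef_pos: [0.584, 0.1151, 0.2569]
ee_rot: [0.756, 0.655, -0.0, -0.0]
force: [0.5, 0.0, 0.0]
width: 0.0006
```

{"op": "play_rows", "data": {
  "commands": "0 0 0 1 0;0 0 0 0 0;0 0 0 0 0"
}}

```text
t: 9.07
eef_pos: [0.5841, 0.1151, 0.256]
ee_rot: [0.756, 0.655, -0.0, -0.0]
force: [-0.7, 0.9, 0.7]
width: 0.0003
```

{"op": "play_rows", "data": {
  "commands": "0 0 0 1 0;0 0 0 0 0;0 0 0 0 0"
}}

```text
t: 9.32
eef_pos: [0.5841, 0.1151, 0.2549]
ee_rot: [0.756, 0.655, -0.0, -0.0]
force: [-0.8, -0.3, -0.1]
width: 0.0003
```

{"op": "play_rows", "data": {
  "commands": "0 0 0 1 0;0 0 0 0 0;0 0 0 0 0"
}}

```text
t: 9.57
eef_pos: [0.5841, 0.1151, 0.2539]
ee_rot: [0.756, 0.655, -0.0, -0.0]
force: [-0.3, -0.2, -0.0]
width: 0.0004
```

{"op": "play_rows", "data": {
  "commands": "0 0 0 1 0;0 0 0 0 0;0 0 0 0 0"
}}

```text
t: 9.82
eef_pos: [0.5841, 0.1151, 0.2529]
ee_rot: [0.756, 0.655, -0.0, -0.0]
force: [-0.5, -0.6, -0.9]
width: 0.0008
```

{"op": "play_rows", "data": {
  "commands": "0 0 0 0.5 0;0 0 0 0 0;0 0 0 0 0"
}}

```text
t: 10.07
eef_pos: [0.5841, 0.1151, 0.2525]
ee_rot: [0.756, 0.655, -0.0, -0.0]
force: [-0.8, 0.0, -0.6]
width: 0.0004
```

Run:
```python
from h import *
im,c=snap('side','s3'); crop('s3','s3z',225,90,345,200,5)
g=cv2.imread('pics/s3z.png'); cv2.imwrite('pics/s3z.png',np.clip(g.astype(float)**.6*9,0,255).astype('uint8'))
im,c=snap('wrist','w4')
```

```text
(no output)
```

View pics/s3z.png

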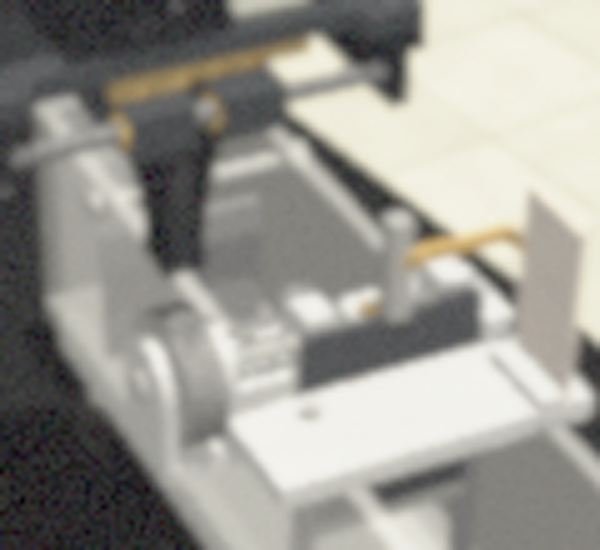

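View pics/w4.png

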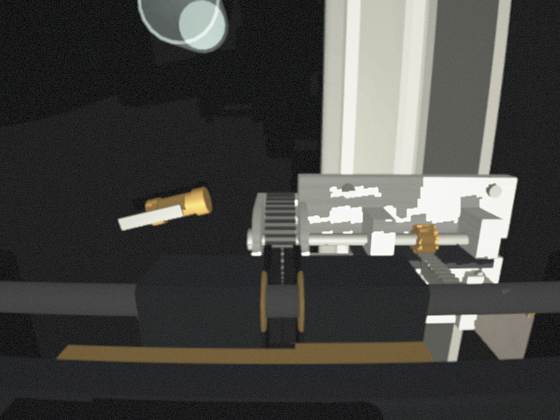

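Run:
```python
from h import *
s=telemetry.state(); p=s['eef_pos']; rm=R.from_quat(s['ee_rot'])
for n in('side','wrist'):
    c=optics.calibration(n); print(n,[proj(c,[p+rm.apply([a/1000,0,b/1000])])[0].round(1).tolist() for a,b in((0,0),(0,25),(9.5,25),(-9.5,25),(9.5,0))])
    print(proj(c,[[.583,.108,.23],[.586,.138,.2],[.58,.078,.2]]).round(1).tolist())
c=optics.calibration('wrist')
for q,z in [((249,240),.2),((310,240),.2),((280,194),.2),((280,194),.21)]: print(q,onz(c,q,z))
```

```text
side [[258.8, 141.4], [259.1, 151.4], [257.3, 149.1], [261.0, 153.8], [257.0, 139.1]]
[[260.5, 152.2], [254.5, 156.7], [267.3, 171.5]]
wrist [[283.1, 263.3], [283.0, 244.8], [283.0, 229.1], [283.0, 260.1], [283.1, 245.7]]
[[282.7, 258.1], [280.6, 194.5], [284.5, 281.0]]
(249, 240) [0.56114249 0.11070867 0.2       ]
(310, 240) [0.60064435 0.10503706 0.2       ]
(280, 194) [0.58566616 0.13840522 0.2       ]
(280, 194) [0.58606618 0.14076208 0.21      ]
```

Run:
```python
from h import *
crop('w4','w4z',225,170,345,290,5)
g=cv2.imread('pics/w4z.png'); cv2.imwrite('pics/w4z.png',np.clip(g.astype(float)**.6*9,0,255).astype('uint8'))
```

```text
(no output)
```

View pics/w4z.png

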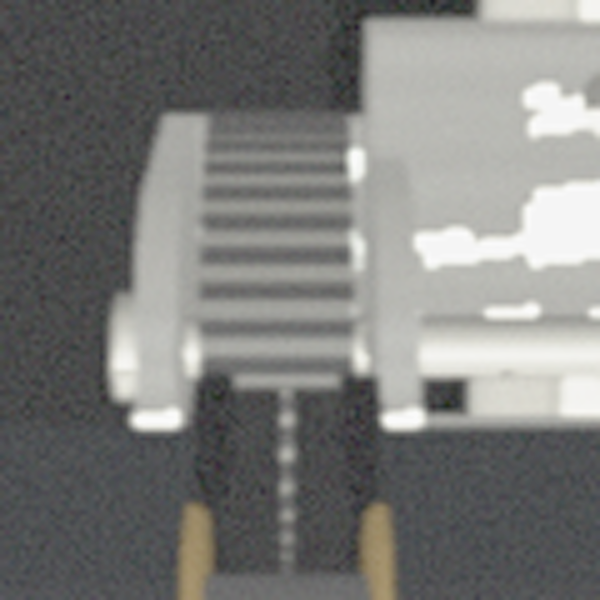

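Both views put the fingertip's end about 10 mm higher than the given 25 mm would, so there's still a gap. I'll keep feeling downward.

{"op": "play_rows", "data": {
  "commands": "0 0 0 1 0;0 0 0 0 0;0 0 0 1 0;0 0 0 0 0;0 0 0 0 0"
}}

```text
t: 10.58
eef_pos: [0.5841, 0.1151, 0.2504]
ee_rot: [0.756, 0.655, -0.0, -0.0]
force: [0.1, 0.2, 0.5]
width: 0.0009
```

{"op": "play_rows", "data": {
  "commands": "0 0 0 1 0;0 0 0 0 0;0 0 0 1 0;0 0 0 0 0;0 0 0 0 0"
}}

```text
t: 11.0
eef_pos: [0.5841, 0.1151, 0.2484]
ee_rot: [0.756, 0.655, -0.0, -0.0]
force: [0.5, -0.9, -0.1]
width: 0.0008
```

{"op": "play_rows", "data": {
  "commands": "0 0 0 1 0;0 0 0 0 0;0 0 0 0 0"
}}

```text
t: 11.25
eef_pos: [0.5841, 0.1151, 0.2475]
ee_rot: [0.756, 0.655, -0.0, -0.0]
force: [0.5, 0.0, -0.8]
width: 0.0007
```

{"op": "play_rows", "data": {
  "commands": "0 0 0 1 0;0 0 0 0 0;0 0 0 0 0"
}}

```text
t: 11.5
eef_pos: [0.5841, 0.1151, 0.2465]
ee_rot: [0.756, 0.655, -0.0, -0.0]
force: [-0.2, 0.7, 0.3]
width: 0.0004
```

```bash
cat >> h.py <<'E'
def look(n,f,box,s=5):
    im,c=snap(n,f); crop(f,f+'z',*box,s)
    g=cv2.imread('pics/'+f+'z.png'); cv2.imwrite('pics/'+f+'z.png',np.clip(g.astype(float)**.6*9,0,255).astype('uint8'))
    return c
E
python3 - <<'E'
from h import *
look('side','s5',(225,110,305,190),6); look('wrist','w5',(235,180,335,280),6)
a=cv2.imread('pics/s5z.png');b=cv2.imread('pics/w5z.png');b=cv2.resize(b,(a.shape[1],a.shape[0]))
cv2.imwrite('pics/p5.png',cv2.resize(np.hstack([a,b]),(800,400)))
E
```

```text
(no output)
```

View pics/p5.png

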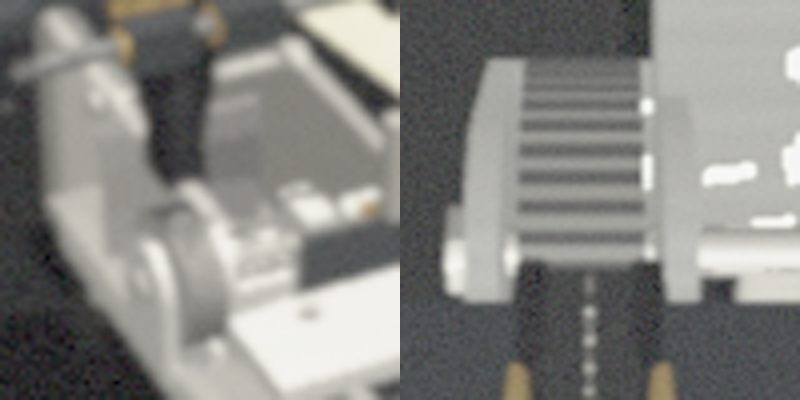

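{"op": "play_rows", "data": {
  "commands": "0 0 0 1 0;0 0 0 0 0;0 0 0 0 0"
}}

```text
t: 11.85
eef_pos: [0.5841, 0.1151, 0.2454]
ee_rot: [0.756, 0.655, -0.0, -0.0]
force: [-0.4, 1.0, -0.4]
width: 0.0004
```

{"op": "play_rows", "data": {
  "commands": "0 0 0 1 0;0 0 0 0 0;0 0 0 0 0"
}}

```text
t: 12.1
eef_pos: [0.5841, 0.1151, 0.2444]
ee_rot: [0.756, 0.655, -0.0, -0.0]
force: [-0.3, 0.5, 0.3]
width: 0.0004
```

{"op": "play_rows", "data": {
  "commands": "0 0 0 1 0;0 0 0 0 0;0 0 0 0 0"
}}

```text
t: 12.35
eef_pos: [0.5841, 0.1151, 0.2435]
ee_rot: [0.756, 0.655, -0.0, -0.0]
force: [0.1, 0.3, 1.2]
width: 0.0
```

{"op": "play_rows", "data": {
  "commands": "0 0 0 1 0;0 0 0 0 0;0 0 0 0 0"
}}

```text
t: 12.6
eef_pos: [0.5841, 0.1151, 0.2425]
ee_rot: [0.756, 0.655, -0.0, -0.0]
force: [0.1, -0.4, -0.1]
width: 0.0002
```

{"op": "play_rows", "data": {
  "commands": "0 0 0 1 0;0 0 0 0 0;0 0 0 0 0"
}}

```text
t: 12.85
eef_pos: [0.5841, 0.1151, 0.2414]
ee_rot: [0.756, 0.655, -0.0, -0.0]
force: [0.1, 0.1, 0.0]
width: 0.0006
```

{"op": "play_rows", "data": {
  "commands": "0 0 0 1 0;0 0 0 0 0;0 0 0 0 0"
}}

```text
t: 13.1
eef_pos: [0.5841, 0.1151, 0.2404]
ee_rot: [0.756, 0.655, -0.0, -0.0]
force: [0.1, 0.2, -0.5]
width: 0.0006
```

Run:
```python
from h import *
look('side','s6',(225,110,305,190),6); look('wrist','w6',(235,180,335,280),6)
a=cv2.imread('pics/s6z.png');b=cv2.imread('pics/w6z.png');b=cv2.resize(b,(a.shape[1],a.shape[0]))
cv2.imwrite('pics/p6.png',cv2.resize(np.hstack([a,b]),(800,400)))
```

```text
(no output)
```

View pics/p6.png

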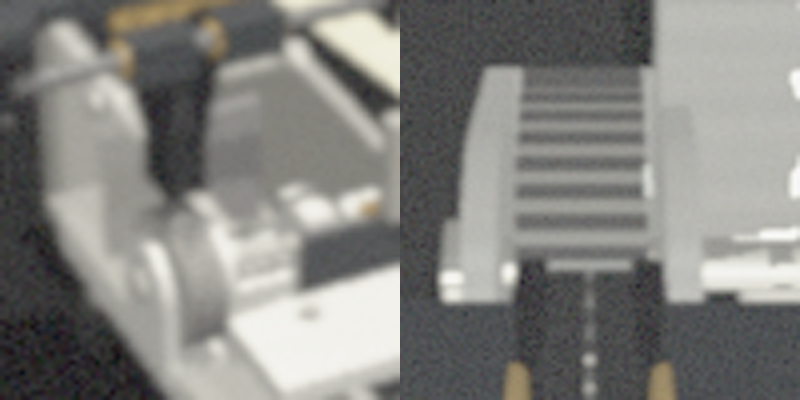

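{"op": "play_rows", "data": {
  "commands": "0 0 0 1 0;0 0 0 0 0;0 0 0 0 0"
}}

```text
t: 13.45
eef_pos: [0.5841, 0.1151, 0.2394]
ee_rot: [0.756, 0.655, -0.0, -0.0]
force: [0.1, 0.1, 0.6]
width: 0.0005
```

{"op": "play_rows", "data": {
  "commands": "0 0 0 1 0;0 0 0 0 0;0 0 0 0 0"
}}

```text
t: 13.7
eef_pos: [0.5841, 0.1151, 0.2384]
ee_rot: [0.756, 0.655, -0.0, -0.0]
force: [0.4, 0.1, -0.1]
width: 0.0004
```

{"op": "play_rows", "data": {
  "commands": "0 0 0 1 0;0 0 0 0 0;0 0 0 0 0"
}}

```text
t: 13.95
eef_pos: [0.5841, 0.1151, 0.2374]
ee_rot: [0.756, 0.655, -0.0, -0.0]
force: [-0.1, 0.4, -0.4]
width: 0.0005
```

{"op": "play_rows", "data": {
  "commands": "0 0 0 1 0;0 0 0 0 0;0 0 0 0 0"
}}

```text
t: 14.2
eef_pos: [0.5841, 0.1151, 0.2364]
ee_rot: [0.756, 0.655, -0.0, -0.0]
force: [-0.6, -0.3, -0.3]
width: 0.0004
```

{"op": "play_rows", "data": {
  "commands": "0 0 0 1 0;0 0 0 0 0;0 0 0 0 0"
}}

```text
t: 14.45
eef_pos: [0.5841, 0.1151, 0.2354]
ee_rot: [0.756, 0.655, -0.0, -0.0]
force: [0.4, 0.7, 0.9]
width: 0.0004
```

Run:
```python
from h import *
look('side','s7',(225,100,365,205),5); look('wrist','w7',(205,170,355,290),5)
s=telemetry.state();print(s['eef_pos'],s['force'])
```

```text
[0.58416383 0.11511653 0.23555145] [ 0.32316133  0.41750649 -0.09633912]
```

View pics/s7z.png

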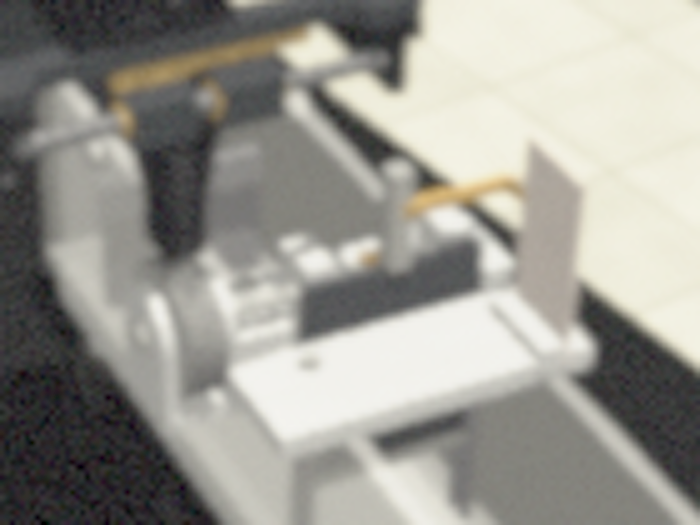

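View pics/w7z.png

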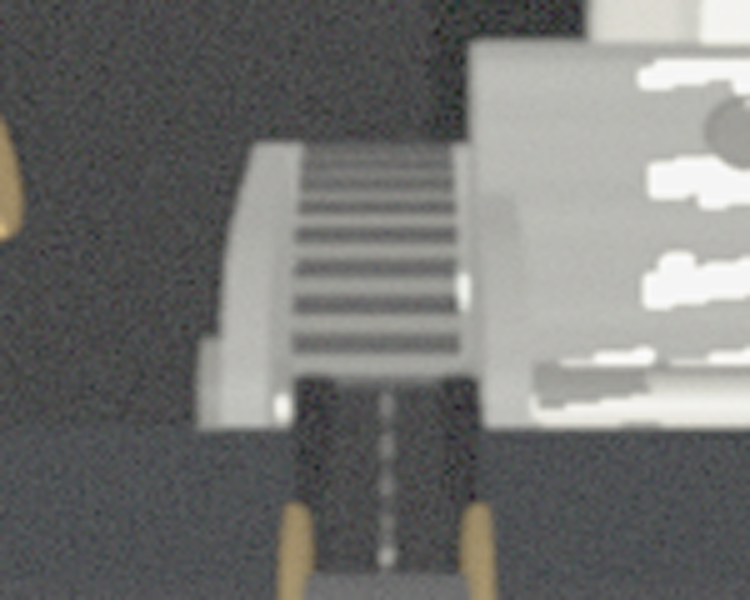

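{"op": "play_rows", "data": {
  "commands": "0 0 0 1 0;0 0 0 0 0;0 0 0 0 0"
}}

```text
t: 14.8
eef_pos: [0.5841, 0.1151, 0.2344]
ee_rot: [0.756, 0.655, -0.0, -0.0]
force: [-0.0, 0.5, 0.3]
width: 0.0004
```

{"op": "play_rows", "data": {
  "commands": "0 0 0 1 0;0 0 0 0 0;0 0 0 0 0"
}}

```text
t: 15.05
eef_pos: [0.5841, 0.1151, 0.2334]
ee_rot: [0.756, 0.655, -0.0, -0.0]
force: [-1.0, -0.3, -0.3]
width: 0.0006
```

{"op": "play_rows", "data": {
  "commands": "0 0 0 1 0;0 0 0 0 0;0 0 0 0 0"
}}

```text
t: 15.3
eef_pos: [0.5841, 0.1151, 0.2325]
ee_rot: [0.756, 0.655, -0.0, -0.0]
force: [0.3, -0.3, -0.1]
width: 0.0004
```

{"op": "play_rows", "data": {
  "commands": "0 0 0 1 0;0 0 0 0 0;0 0 0 0 0"
}}

```text
t: 15.55
eef_pos: [0.5841, 0.1151, 0.2315]
ee_rot: [0.756, 0.655, -0.0, -0.0]
force: [-0.4, 0.8, -0.2]
width: 0.0004
```

{"op": "play_rows", "data": {
  "commands": "0 0 0 1 0;0 0 0 0 0;0 0 0 0 0"
}}

```text
t: 15.8
eef_pos: [0.5841, 0.1151, 0.2304]
ee_rot: [0.756, 0.655, -0.0, -0.0]
force: [-0.8, 0.5, -0.5]
width: 0.0008
```

Run:
```python
from h import *
look('side','s8',(225,100,365,205),5); 
im,c=snap('top','t8')
s=telemetry.state();print(s['eef_pos'],s['force'])
```

```text
[0.58416764 0.11510883 0.23053139] [-0.63436589  0.23853952 -0.61102831]
```

View pics/s8z.png

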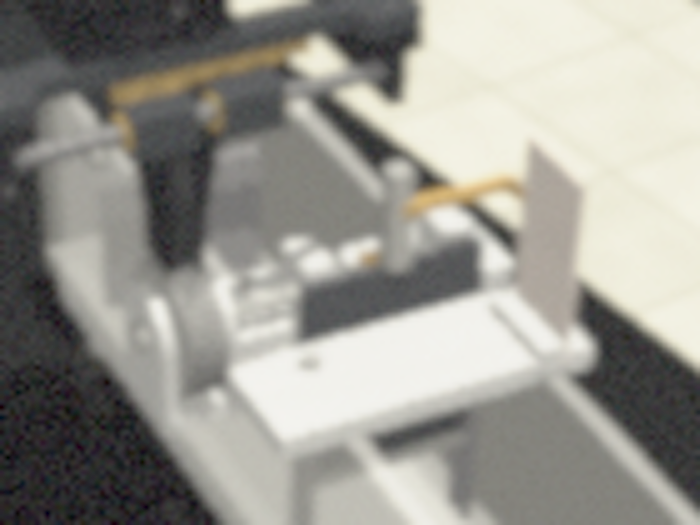

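View pics/t8.png

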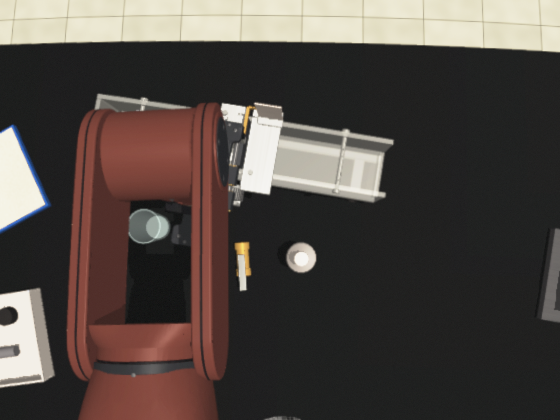

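{"op": "play_rows", "data": {
  "commands": "0 0 0 1 0;0 0 0 0 0;0 0 0 0 0"
}}

```text
t: 16.15
eef_pos: [0.5842, 0.1151, 0.2296]
ee_rot: [0.756, 0.655, 0.0, 0.0]
force: [-0.2, 0.5, 0.2]
width: 0.0006
```

{"op": "play_rows", "data": {
  "commands": "0 0 0 1 0;0 0 0 0 0;0 0 0 0 0"
}}

```text
t: 16.4
eef_pos: [0.5843, 0.1151, 0.2295]
ee_rot: [0.756, 0.655, 0.0, 0.0]
force: [-2.2, 0.9, 5.6]
width: 0.0008
```

{"op": "play_rows", "data": {
  "commands": "0 0 0 1 0;0 0 0 0 0;0 0 0 0 0"
}}

```text
t: 16.65
eef_pos: [0.5843, 0.1151, 0.2294]
ee_rot: [0.756, 0.655, 0.0, 0.0]
force: [-5.5, -0.3, 9.5]
width: 0.0003
```

Run:
```python
from h import *
look('wrist','w9',(205,170,355,290),5)
s=telemetry.state();print(s['eef_pos'],s['force'],s['ft_torque'])
```

```text
[0.58438003 0.11508149 0.22941705] [-3.8596619  -0.11169249 10.15540935] [-0.21685313  0.8100438  -0.00957662]
```

View pics/w9z.png

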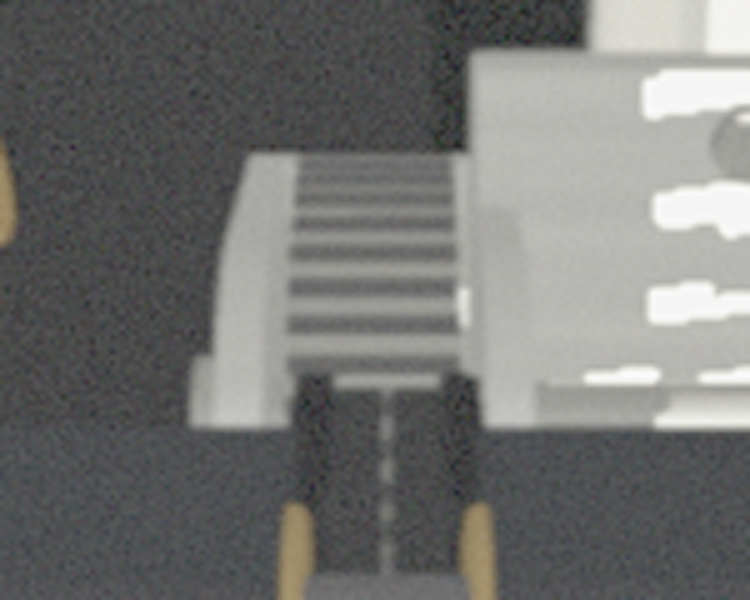

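Contact. The force rises along the tool axis at a commanded height of about 0.2295 m, about 5 N per mm, so the shut fingertips end at the TCP. I'll ease to about 5 N and make one short stroke to test it.

{"op": "play_rows", "data": {
  "commands": "0 0 0 -3 0;0 0 0 0 0;0 0 0 1 0;0 0 0 1 0;0 0 0 0 0;0 0 0 0 0"
}}

```text
t: 17.2
eef_pos: [0.5844, 0.1151, 0.2294]
ee_rot: [0.756, 0.655, 0.0, 0.0]
force: [-2.1, -0.5, 7.1]
width: 0.0003
```

{"op": "play_rows", "data": {
  "commands": "0 -2 0 0 0;0 -2 0 0 0;0 -2 0 0 0;0 0 0 0 0"
}}

```text
t: 17.53
eef_pos: [0.5835, 0.1092, 0.2294]
ee_rot: [0.756, 0.655, 0.0, 0.0]
force: [-3.2, -0.2, 6.7]
width: 0.0008
```

{"op": "play_rows", "data": {
  "commands": "0 -2 0 0 0;0 -2 0 0 0;0 -2 0 0 0;0 -2 0 0 0;0 0 0 0 0"
}}

```text
t: 17.95
eef_pos: [0.5824, 0.1013, 0.2294]
ee_rot: [0.756, 0.655, 0.0, 0.0]
force: [-2.3, -0.7, 6.5]
width: 0.0005
```

{"op": "play_rows", "data": {
  "commands": "0 0 0 -4 0;0 0 0 0 0;0 8 0 0 0;0 7 0 0 0;0 0 0 2 0;0 0 0 2 0;0 0 0 0 0;0 -2 0 0 0;0 -2 0 0 0;0 -2 0 0 0;0 -2 0 0 0;0 -2 0 0 0;0 -2 0 0 0;0 -2 0 0 0;0 -2 0 0 0;0 0 0 0 0;0 0 0 0 0"
}}

```text
t: 19.37
eef_pos: [0.582, 0.1004, 0.2294]
ee_rot: [0.756, 0.655, 0.0, 0.0]
force: [-2.9, 0.3, 6.3]
width: 0.0004
```

Run:
```python
from h import *
look('side','s10',(285,110,345,170),6)
crop('s8','s8y',285,110,345,170,6)
a=cv2.imread('pics/s8y.png');snap('side','s10');crop('s10','s10y',285,110,345,170,6);b=cv2.imread('pics/s10y.png')
cv2.imwrite('pics/p10.png',np.hstack([a,b]))
```

```text
(no output)
```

View pics/p10.png

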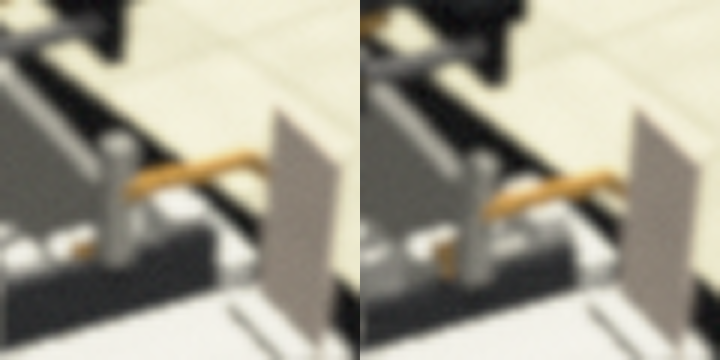

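The gate falls as expected: between the two side pictures the pointer arm dropped about 3 px, roughly 8 mm. I'll make one more stroke, then measure at the gauge.

{"op": "play_rows", "data": {
  "commands": "0 0 0 -4 0;0 0 0 0 0;0 8 0 0 0;0 8 0 0 0;0 0 0 2 0;0 0 0 2 0;0 0 0 0 0;0 -2 0 0 0;0 -2 0 0 0;0 -2 0 0 0;0 -2 0 0 0;0 -2 0 0 0;0 -2 0 0 0;0 -2 0 0 0;0 -2 0 0 0;0 0 0 0 0;0 0 0 0 0"
}}

```text
t: 20.88
eef_pos: [0.5821, 0.1004, 0.2294]
ee_rot: [0.756, 0.655, 0.0, 0.0]
force: [-2.3, 0.3, 6.3]
width: 0.0006
```

{"op": "play_rows", "data": {
  "commands": "0 0 0 -22 0;0 0 0 -22 0;0 0 0 -22 0;0 0 0 -22 0;0 0 0 -22 0;0 -10 27 0 0;0 -10 27 0 0;0 -10 27 0 0;0 -10 27 0 0;0 -10 27 0 0;0 -10 27 0 0;0 -10 27 0 0;0 -10 27 0 0;0 -9 26 0 0;0 -9 26 0 0"
}}

```text
t: 22.13
eef_pos: [0.8342, -0.0355, 0.3375]
ee_rot: [0.756, 0.655, -0.0, -0.0]
force: [0.1, 0.2, 0.0]
width: 0.0004
```

{"op": "play_rows", "data": {
  "commands": "0 0 0 22 0;0 0 0 22 0;0 0 0 22 0;0 0 0 22 0;0 0 0 22 0;0 0 0 0 0;0 0 0 0 0;0 0 0 0 0;0 0 0 0 0"
}}

```text
t: 22.88
eef_pos: [0.8344, -0.035, 0.2315]
ee_rot: [0.756, 0.655, 0.001, 0.001]
force: [0.1, -0.8, 1.0]
width: 0.0004
```

Run:
```python
from h import *
im,c=snap('wrist','w11'); print(c['eye'],c['rotation'],telemetry.state()['t'])
crop('w11','w11z',0,60,130,210,4)
```

```text
[0.84385362 0.03905768 0.39369217] [ 0.98773308 -0.07085777 -0.0082186   0.13890642] 22.9333
```

View pics/w11z.png

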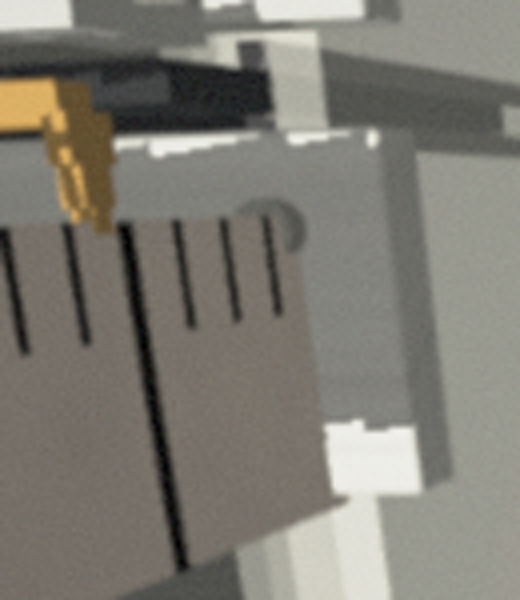

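{"op": "play_rows", "data": {
  "commands": "0 0 0 -20 0;0 0 0 -20 0;0 0 -20 0 0;0 0 -20 0 0;0 0 -20 0 0;0 0 -20 0 0;0 0 0 0 0;0 0 0 0 0;0 0 0 0 0;0 0 0 0 0"
}}

```text
t: 23.77
eef_pos: [0.7553, -0.0238, 0.2697]
ee_rot: [0.756, 0.655, 0.001, 0.001]
force: [-0.4, 0.1, -0.4]
width: 0.0003
```

Run:
```python
from h import *
im,c=snap('wrist','w12'); print(c['eye'],c['rotation'],telemetry.state()['t'])
crop('w12','w12z',130,60,260,210,4)
```

```text
[0.76506837 0.05018222 0.43183151] [ 0.98773217 -0.07087478 -0.00905621  0.1388521 ] 23.8167
```

View pics/w12z.png

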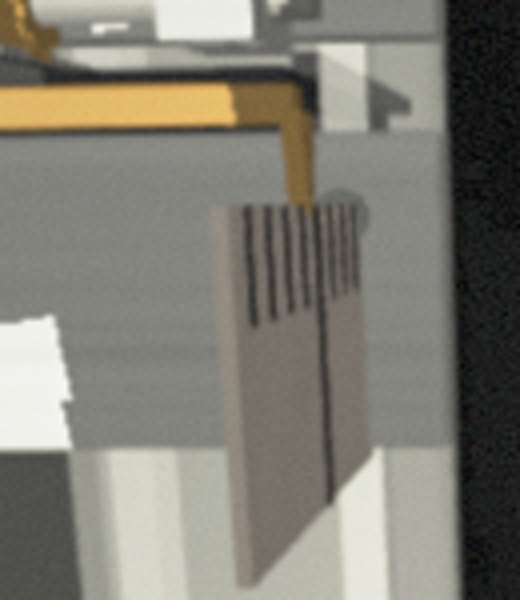

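Run:
```python
from h import *
c=optics.calibration('wrist')
def an(f,off,rows_pts,e,rot,tips):
    cc=dict(c);cc['eye']=np.array(e);cc['rotation']=np.array(rot)
    # plate plane: through points of line ends known z; estimate plate x,y from line 0 ray at z=.225
    P=[]
    for k,p in rows_pts.items():
        P.append(onz(cc,(p[0]/4+off[0],p[1]/4+off[1]),.225+k/1000))
    P=np.array(P); print(f,'edge xy per line',P[:,:2].round(4).tolist())
    return cc
x=an('w11',(0,60),{10:(66,226),0:(124,223),-10:(177,220),-20:(223,218),-30:(266,216)},[.84385,.03906,.39369],[.98773308,-.07085777,-.0082186,.13890642],0)
y=an('w12',(130,60),{40:(247,207),30:(267,207),20:(286,207),10:(303,207),0:(318,207),-10:(331,206),-20:(344,206),-30:(355,206)},[.76507,.05018,.43183],[.98773217,-.07087478,-.00905621,.1388521],0)
f=lambda p,o:(p[0]/4+o[0],p[1]/4+o[1])
for a,b in(((90,222),(302,210)),((92,225),(302,212)),((88,222),(302,210)),((90,222),(300,210)),((90,222),(304,210))):
    t,g=tri(x,f(a,(0,60)),y,f(b,(130,60))); l,g2=tri(x,f((124,223),(0,60)),y,f((318,207),(130,60)))
    print('tip',t.round(4),round(g,4),'line0',l.round(4),round(g2,4),'dz',(t-l)[2].round(4),'dxf',((t-l)[:2]@[.99,-.145]).round(4))
for k,a,b in((10,(66,226),(303,207)),(-10,(177,220),(331,206)),(-20,(223,218),(344,206)),(-30,(266,216),(355,206))): print(k,tri(x,f(a,(0,60)),y,f(b,(130,60)))[0].round(4))
```

```text
w11 edge xy per line [[0.7242, 0.0551], [0.7243, 0.0552], [0.7245, 0.0553], [0.7244, 0.0553], [0.7244, 0.0554]]
w12 edge xy per line [[0.724, 0.0554], [0.724, 0.0553], [0.7241, 0.0552], [0.7242, 0.0551], [0.7243, 0.0551], [0.7243, 0.0552], [0.7244, 0.0551], [0.7244, 0.055]]
tip [0.7228 0.0553 0.2289] 0.0008 line0 [0.7243 0.0551 0.225 ] 0.0001 dz 0.004 dxf -0.0015
tip [0.7226 0.055  0.2285] 0.0007 line0 [0.7243 0.0551 0.225 ] 0.0001 dz 0.0036 dxf -0.0016
tip [0.7229 0.0553 0.2294] 0.0008 line0 [0.7243 0.0551 0.225 ] 0.0001 dz 0.0044 dxf -0.0014
tip [0.7224 0.0553 0.2284] 0.0007 line0 [0.7243 0.0551 0.225 ] 0.0001 dz 0.0034 dxf -0.0019
tip [0.7232 0.0552 0.2295] 0.0008 line0 [0.7243 0.0551 0.225 ] 0.0001 dz 0.0045 dxf -0.0011
10 [0.7242 0.0551 0.235 ]
-10 [0.7242 0.0552 0.2146]
-20 [0.7245 0.0552 0.2052]
-30 [0.7244 0.0552 0.1951]
```

The check is good: the line heights triangulate to within 0.4 mm, and the tip is 4.0 ± 0.5 mm above the long line. That needs about 15 mm more rim travel.

{"op": "play_rows", "data": {
  "commands": "0 0 0 -23 0;0 0 0 -23 0;0 0 0 -24 0;0 14 -24 0 0;0 14 -24 0 0;0 14 -24 0 0;0 14 -24 0 0;0 14 -24 0 0;0 14 -23 0 0;0 15 -23 0 0;0 15 -23 0 0;0 0 0 25 0;0 0 0 25 0;0 0 0 25 0;0 0 0 20 0;0 0 0 8 0;0 0 0 0 0;0 0 0 0 0;0 0 0 0 0"
}}

```text
t: 25.4
eef_pos: [0.5846, 0.1162, 0.2375]
ee_rot: [0.756, 0.655, 0.001, 0.001]
force: [0.4, -0.6, -0.7]
width: 0.0005
```

{"op": "play_rows", "data": {
  "commands": "0 0 0 3 0;0 0 0 2 0;0 0 0 1 0;0 0 0 0.5 0;0 0 0 0 0;0 0 0 0 0"
}}

```text
t: 25.9
eef_pos: [0.5835, 0.1162, 0.2295]
ee_rot: [0.756, 0.655, 0.0, 0.0]
force: [-0.9, 0.0, 1.6]
width: 0.0005
```

{"op": "play_rows", "data": {
  "commands": "0 0 0 0.5 0;0 0 0 0.5 0;0 0 0 0 0;0 0 0 0 0"
}}

```text
t: 26.23
eef_pos: [0.5836, 0.1162, 0.2294]
ee_rot: [0.756, 0.655, 0.0, 0.0]
force: [-2.3, -0.2, 6.9]
width: 0.0006
```

{"op": "play_rows", "data": {
  "commands": "0 -2 0 0 0;0 -2 0 0 0;0 -2 0 0 0;0 -2 0 0 0;0 -2 0 0 0;0 -2 0 0 0;0 -2 0 0 0;0 -1 0 0 0;0 0 0 0 0;0 0 0 0 0"
}}

```text
t: 27.07
eef_pos: [0.5815, 0.1016, 0.2294]
ee_rot: [0.756, 0.655, 0.001, 0.0]
force: [-2.3, 0.0, 6.6]
width: 0.0001
```

{"op": "play_rows", "data": {
  "commands": "0 0 0 -22 0;0 0 0 -22 0;0 0 0 -22 0;0 0 0 -22 0;0 0 0 -22 0;0 -10 27 0 0;0 -10 27 0 0;0 -10 27 0 0;0 -10 27 0 0;0 -10 27 0 0;0 -10 27 0 0;0 -10 27 0 0;0 -10 27 0 0;0 -9 26 0 0;0 -9 26 0 0"
}}

```text
t: 28.32
eef_pos: [0.8334, -0.0345, 0.3373]
ee_rot: [0.756, 0.655, -0.0, -0.0]
force: [0.8, 0.3, 1.3]
width: 0.0005
```

{"op": "play_rows", "data": {
  "commands": "0 0 0 22 0;0 0 0 22 0;0 0 0 22 0;0 0 0 22 0;0 0 0 22 0;0 0 0 0 0;0 0 0 0 0;0 0 0 0 0;0 0 0 0 0"
}}

```text
t: 29.07
eef_pos: [0.8336, -0.0339, 0.2311]
ee_rot: [0.756, 0.655, 0.001, 0.001]
force: [-0.2, 0.1, 0.6]
width: 0.0007
```

Run:
```python
from h import *
im,c=snap('wrist','w13'); print(c['eye'].tolist(),c['rotation'].tolist(),telemetry.state()['t'])
crop('w13','w13z',0,60,130,210,4)
```

```text
[0.843006210719418, 0.040141819977397616, 0.39327771458788396] [0.9877340235206491, -0.0709014746996586, -0.008183022193042157, 0.13887950825413967] 29.1167
```

View pics/w13z.png

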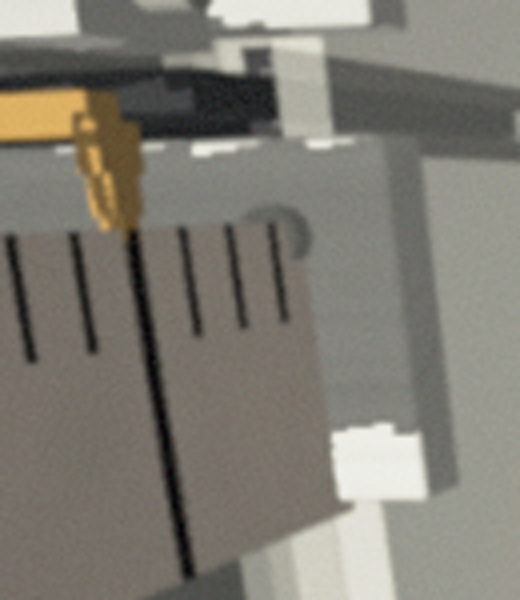

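{"op": "play_rows", "data": {
  "commands": "0 0 0 -20 0;0 0 0 -20 0;0 0 -20 0 0;0 0 -20 0 0;0 0 -20 0 0;0 0 -20 0 0;0 0 0 0 0;0 0 0 0 0;0 0 0 0 0;0 0 0 0 0"
}}

```text
t: 29.95
eef_pos: [0.7545, -0.0226, 0.2692]
ee_rot: [0.756, 0.655, 0.001, 0.001]
force: [-0.1, 0.2, 0.5]
width: 0.0006
```

Run:
```python
from h import *
im,c=snap('wrist','w14'); print(c['eye'].tolist(),c['rotation'].tolist(),telemetry.state()['t'])
crop('w14','w14y',185,95,235,145,12);crop('w13','w13y',0,90,50,140,12)
cv2.imwrite('pics/p14.png',cv2.resize(np.hstack([cv2.imread('pics/w13y.png'),cv2.imread('pics/w14y.png')]),(800,400)))
```

```text
[0.7642207256850223, 0.051317036236105194, 0.43132705138851263] [0.9877329393987008, -0.07087423694835727, -0.00906230917973764, 0.13884652504157807] 30.0
```

View pics/p14.png

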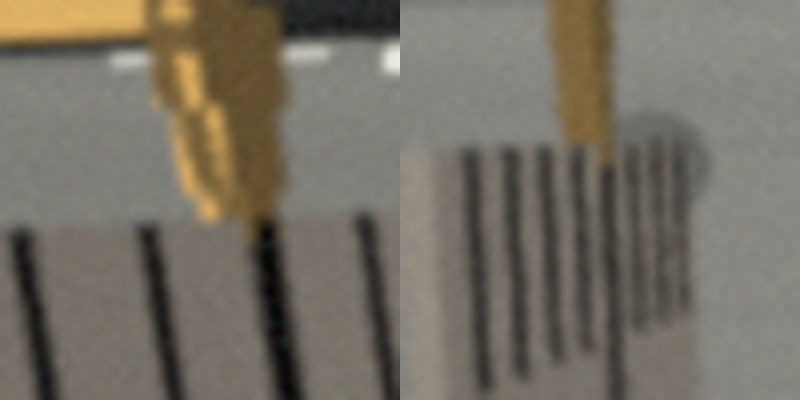

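Run:
```python
from h import *
c=optics.calibration('wrist')
x=dict(c);x['eye']=np.array([.843006,.0401418,.3932777]);x['rotation']=[.987734,-.0709015,-.008183,.1388795]
y=dict(c)
f=lambda p,o:(p[0]/8+o[0],p[1]/8+o[1])
X=lambda p:f(p,(0,90));Y=lambda p:f(p,(185,95))
l,g2=tri(x,X((267,222)),y,Y((207,155)));print('line0',l.round(4),g2.round(4),onz(x,X((267,222)),.225),onz(y,Y((207,155)),.225))
print('+10',tri(x,X((150,229)),y,Y((177,153)))[0].round(4))
print('-10',tri(x,X((368,215)),y,Y((233,150)))[0].round(4))
for a,b in(((237,225),(189,155)),((240,225),(189,155)),((234,225),(189,155)),((237,225),(192,155)),((237,225),(186,155)),((275,225),(212,155)),((200,220),(165,150))):
    t,g=tri(x,X(a),y,Y(b)); print(a,b,'tip',t.round(4),g.round(4),'dz',((t-l)[2]*1e3).round(2),'dxf',((t-l)[:2]@[.99,-.145]*1e3).round(2))
```

```text
line0 [0.7238 0.0549 0.2237] 0.0006 [0.72468294 0.05512044 0.225     ] [0.72395722 0.05464545 0.225     ]
+10 [0.7237 0.0551 0.234 ]
-10 [0.7238 0.0551 0.2139]
(237, 225) (189, 155) tip [0.7227 0.0551 0.2251] 0.0004 dz 1.34 dxf -1.03
(240, 225) (189, 155) tip [0.7227 0.0551 0.2247] 0.0004 dz 0.96 dxf -1.11
(234, 225) (189, 155) tip [0.7228 0.0551 0.2255] 0.0004 dz 1.72 dxf -0.95
(237, 225) (192, 155) tip [0.723  0.055  0.2255] 0.0004 dz 1.75 dxf -0.73
(237, 225) (186, 155) tip [0.7224 0.0551 0.2247] 0.0004 dz 0.92 dxf -1.33
(275, 225) (212, 155) tip [0.724  0.0548 0.2235] 0.0004 dz -0.26 dxf 0.31
(200, 220) (165, 150) tip [0.7214 0.0556 0.2263] 0.0004 dz 2.6 dxf -2.47
```

```bash
cat > meas.py <<'E'
from h import *
def meas(f,x0,x1,r0,r1,tr0,tr1):
    im=cv2.imread('pics/'+f+'.png'); g=cv2.GaussianBlur(cv2.cvtColor(im,cv2.COLOR_BGR2GRAY).astype(float),(1,5),0)
    hsv=cv2.cvtColor(im,cv2.COLOR_BGR2HSV).astype(int)
    for r in range(r0,r1):
        p=g[r,x0:x1]; base=cv2.GaussianBlur(p.reshape(1,-1),(0,0),8)[0]
        d=np.maximum(base-p-6,0)
        segs=[];i=0
        while i<len(d):
            if d[i]>0:
                j=i
                while j<len(d) and d[j]>0:j+=1
                if d[i:j].sum()>12: segs.append(round(float((np.arange(i,j)*d[i:j]).sum()/d[i:j].sum()+x0),2))
                i=j
            else:i+=1
        print('row',r,segs)
    for r in range(tr0,tr1):
        b=im[r,x0:x1].astype(int); sat=(b[:,2]-b[:,0])  # R-B
        print('tip',r,x0+np.where(sat>22)[0].min(initial=999), sat[max(0,np.where(sat>22)[0].min(initial=0)-2):np.where(sat>22)[0].max(initial=0)+3].tolist())
E
python3 - <<'E'
from meas import *
meas('w13',0,75,118,124,112,122); print(); meas('w14',188,232,115,122,108,120)
print();meas('w11',0,75,116,123,110,120)
E
```

```text
row 118 [2.2, 18.04, 32.73, 45.27, 56.93, 67.57]
row 119 [2.19, 18.1, 32.8, 45.45, 57.13, 67.73]
row 120 [2.22, 18.21, 32.83, 45.6, 57.32, 67.96]
row 121 [2.35, 18.42, 32.91, 45.73, 57.46, 68.13]
row 122 [2.53, 18.68, 33.04, 45.89, 57.55, 68.24]
row 123 [2.75, 18.88, 33.21, 46.09, 57.75, 68.35]
tip 112 22 [7, 5, 4, 6, 5, 5, 4, 6, 5, 9, 5, 5, 6, 5, 5, 7, 7, 5, 4, 5, 4, 10, 52, 103, 89, 67, 64, 72, 76, 61, 54, 50, 51, 51, 49, 33, 14, 5]
tip 113 22 [7, 5, 5, 5, 4, 7, 6, 7, 6, 5, 5, 5, 6, 6, 5, 6, 6, 7, 7, 6, 4, 6, 34, 92, 96, 80, 72, 69, 76, 65, 59, 52, 53, 51, 39, 27, 13, 6]
tip 114 23 [6, 6, 5, 8, 6, 6, 4, 5, 6, 4, 7, 6, 7, 7, 6, 6, 7, 7, 7, 7, 5, 4, 17, 50, 68, 84, 87, 73, 74, 66, 61, 54, 54, 51, 36, 17, 11]
tip 115 24 [4, 5, 7, 5, 3, 6, 5, 8, 3, 8, 5, 7, 6, 7, 7, 4, 7, 6, 4, 6, 5, 5, 6, 16, 44, 87, 102, 82, 68, 65, 61, 56, 52, 50, 32, 13, 9]
tip 116 24 [8, 8, 7, 4, 4, 7, 6, 6, 3, 4, 5, 7, 5, 6, 7, 4, 7, 6, 7, 7, 6, 6, 5, 6, 34, 84, 106, 84, 58, 54, 60, 58, 53, 48, 32, 12, 8]
tip 117 24 [7, 5, 5, 5, 7, 7, 7, 5, 8, 8, 7, 8, 6, 8, 7, 9, 6, 5, 3, 5, 9, 10, 8, 11, 24, 56, 72, 55, 35, 36,
[... 2630 characters left out ...]
 7, 5, 7, 4, 6, 7, 6, 4, 9, 44, 93, 93, 66, 55, 58, 60, 56, 47, 52, 34, 14, 7]
tip 115 17 [4, 6, 8, 7, 6, 8, 8, 7, 7, 9, 8, 7, 7, 11, 8, 4, 6, 33, 64, 65, 43, 38, 41, 53, 55, 53, 51, 36, 19, 3]
tip 116 18 [5, 9, 8, 9, 12, 15, 12, 13, 12, 11, 13, 14, 14, 14, 13, 5, 1, 14, 26, 26, 21, 17, 23, 44, 57, 52, 54, 44, 27, 12, -1]
tip 117 23 [1, 4, 11, 11, 14, 14, 15, 12, 13, 16, 14, 13, 14, 15, 16, 11, 3, 6, 12, 13, 16, 11, 19, 37, 47, 49, 46, 44, 32, 16, 14]
tip 118 23 [1, 6, 7, 14, 15, 16, 14, 17, 16, 14, 15, 16, 15, 15, 16, 12, 5, 5, 9, 14, 15, 14, 19, 25, 32, 31, 30, 30, 26, 14, 2]
tip 119 24 [0, 0, 10, 14, 15, 14, 14, 13, 16, 14, 15, 18, 17, 12, 15, 14, 6, 3, 10, 13, 18, 14, 17, 18, 23, 20, 19]
```

Pixel-fitted edges from both views put the centre of the tip about 0.4 ± 0.5 mm above the line, which is level to within my measurement. Taking the hand away now.

{"op": "play_rows", "data": {
  "commands": "0 0 0 -22 0;0 0 0 -22 0;0 0 0 -22 0;0 0 0 -22 0;0 0 0 -22 0;0 0 0 -22 0;0 -25 -10 0 0;0 -25 -10 0 0;0 -25 -10 0 0;0 -25 -10 0 0;0 -25 -10 0 0;0 -25 -10 0 0;0 -25 -10 0 0;0 -25 -10 0 0;0 -25 -10 0 0;0 -25 -10 0 0;0 0 0 0 0;0 0 0 0 0;0 0 0 0 0"
}}

```text
t: 31.58
eef_pos: [0.6193, -0.2557, 0.4]
ee_rot: [0.756, 0.655, 0.0, -0.0]
force: [0.0, -0.2, -0.4]
width: 0.0007
```

Run:
```python
from h import *
snap('top','t20');snap('side','s20')
a=cv2.imread('pics/t20.png');b=cv2.imread('pics/s20.png')
cv2.imwrite('pics/p20.png',cv2.resize(np.hstack([a,b]),(800,300)))
s=telemetry.state();print(s['t'],s['eef_pos'],s['force'])
```

```text
31.6833 [ 0.61953793 -0.25479334  0.39998915] [0.55992266 0.55974675 0.63222111]
```

View pics/p20.png

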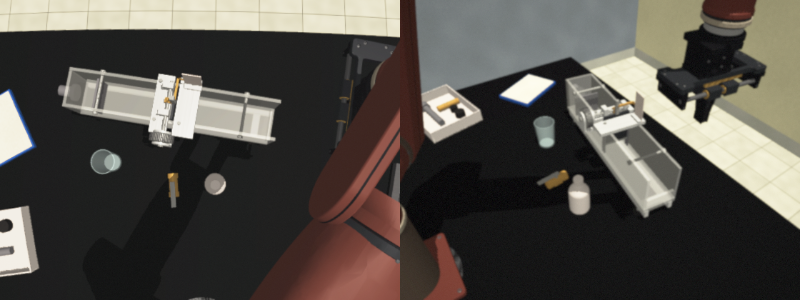

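The hand is clear of everything, and the beaker, bottle and valve stand where they were. Handing in.

```bash
python3 -c "
from plant import job
print(job.finish_job())"
```

```text
the job is handed in; nothing more can be done
None
```

The gate is lowered so that its pointer is level with the long gauge line to within what I could measure, and the job is handed in. I rolled the wheel's crown towards flume -y in four strokes, about 61 mm of rim in all. The shut fingertips pressed with about 6–7 N, except for a moment at about 10 N while I felt for contact. The hand then moved well clear, and I handed in at about 32 s.

**Pointer:** My last measurement from two wrist views puts the tip's centre about 0.4 ± 0.5 mm above the long line. A rougher reading by eye of the same pictures gave about 1.3 mm. I trusted the pixel-fitted edges and made no further stroke. The rim travel agrees: 61 mm is 16.3 mm of gate, against a starting height of about 16.6 mm.

**Loose objects:** In the last top and side pictures the beaker, bottle and valve look unmoved. I checked this by eye only. The arm was touching nothing, with force readings at noise level.

**Disagreement with the description:** With the gripper shut, the fingertips ended at about the TCP, not 25 mm ahead of it. Contact therefore came about 25 mm lower than expected, and I found it by small downward steps.

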